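Load a cell tester and hold its selector at the third click

ROBOT

A 6-joint arm with a two-finger parallel gripper is mounted at the origin on a cart in front of the work surface, level with it; the furniture and walls round the work are solid. World frame = base frame: x ahead of the robot, y to its left, z up, the work surface at z = 0. Lengths are in m, angles in degrees, forces in N, time in s.
With the tool pointing down it reaches from about 0.375 to 0.75 m from the base axis. Payload 9 kg.
Tool frame: the origin (TCP) lies midway between the tips of the shut fingers; the grasp point (between the pads) lies 19 mm behind it (robot.hold_point_z is the distance from the TCP to the grasp point, in m); z points along the fingers, y is the line along which they close (so a half turn about z gives the same grasp; the last joint's range is limited). The gripper opens to 85 mm and grips with 20 to 120 N. Pads are 22 mm wide; open, the fingers measure 114 mm over their backs; the gripper's body (76 mm by 85 mm) begins 54 mm behind the grasp point. The pads swing forward as they close: fully open they stand 13 mm farther back than shut.
Start: joints at [58.631, 5.964, 5.575, 89.605, 0, 77.527], TCP at [0.194, 0.568, 0.231] pointing down, gripper open.
Joint ranges: [-171.21, 171.21], [-48.23, 106.86], [-62.78, 66.21], [-105.2, 120.99], [-86.42, 89.51], [-180, 180]. Speed limits (degrees/s): [127.2, 127.2, 147.25, 180, 180, 180].

INTERFACE

Orientations are given as [roll, pitch, yaw] about the fixed x, y, z axes, in that order (R = Rz(yaw) Ry(pitch) Rx(roll)).
In Python, from plant import robot, fingers, grab_frame, get_calibration, cut_out, mark_of gives the robot as it stands. Calls block until the motion is done:
- robot.move_pose(position, orientation): joint-space move of the TCP to a pose.
- robot.line_to(position, vel=0.15, rotation=None, guard=None): straight line of the TCP; rotation=None keeps the orientation; vel is the mean speed in m/s. With guard (N) it stops when the force on the tool has changed by that much, and returns True; else False.
- robot.goto_joints(angles): joint-space move.
- fingers.set_gripper(opening): finger opening in m; the grip force is fixed at half the most; returns when the fingers have stopped.
- robot.pause(seconds).
- robot.ik(position, orientation): joint angles nearest the present ones, or None.
- grab_frame(name): name is "side" or "top"; returns the picture (480x640x3 uint8, blue, green, red); there is no depth.
- get_calibration(name): a dict with "vertical_fov" (degrees; the focal length in pixels is half the picture's height over the tangent of half this angle, whatever the lens; pixels are square), "cx", "cy" (the principal point, pixels), "rvec" (rotation vector, rad) and "tvec" (3), from world to camera coordinates, as OpenCV has them. Camera axes: x right, y down, z forward; pixel columns grow to the right and rows downward; lengths in m; the calibration is good to about 2 mm. A picture is of the moment at which its call begins. get_calibration takes no time and is no camera call.
A pose or a line that the arm cannot do raises robot.IKError and nothing moves.
- robot.job_done(): hands the job in; it is judged then, once.
Trained networks look in the newest picture that a camera, given by its name, has taken for a name from the list of things; names that differ only in an ending like _2 or _b are one class to them, and where a whole thing is asked for, a point or a joint stands for the part that bears it (a point fixed in the world has none). Each returns a list of dicts, best first, with "confidence" (0 to 1); they miss things now and then, are a little off and sometimes report something else, mostly with a low value. They report only what shows in the picture. A call takes as long as a camera call.
- cut_out(camera, target): "pixels" (480x640 bool, what is visible of it) and "uv" ([column, row] in pixels, amid what is visible of it).
- mark_of(camera, target): "uv" ([column, row] in pixels: a listed point, or the origin of a listed thing).
Readings, each from a call of its own:
- robot.get_time(): time.
- robot.get_q(): joint angles.
- robot.get_qvel(): joint speeds.
- robot.get_joint_torque(): joint torques, N m.
- robot.get_tool_pos(): TCP position.
- robot.get_tcp_rot(): TCP orientation.
- robot.get_ft_force(): force on the tool from outside, world axes, zero at the start.
- robot.get_torque(): the same for the moment, N m.
- robot.get_gripper_width(): finger opening in m.
- robot.get_gripper_force(): force on a finger pad.
Only numpy, scipy, OpenCV 4.12 (cv2) and the standard library are available. Lean on these libraries where they do the work, as an engineer would, in place of code of your own. Each camera call takes 0.05 s, during which the arm holds its last target. There are 200 camera calls.

TASK

Lay the loose battery cell in the trough of the cell tester's open drawer and push the drawer fully shut. Only then turn the tester's spring-return selector knob clockwise, counting the clicks, to the third click past its rest position without going on to the fourth, and finish with the gripper still holding the knob there, because it springs back when let go. Leave the cutter, the solder spool and the loupe where they lie.

Things in the scene. Friction and masses are not known exactly. Their poses are not given: they have to be found in the camera images.
- cell: round battery cell, 14 mm in diameter, 50 mm long, about 20 to 35 g, the only loose cell, lying on the bench left of the tester; origin at the centre of its underside (7 mm below its axis), y along its length, z up. It does not roll. Either end may go first.
- tester: grey box-shaped cell tester fixed to the bench, 140 mm deep (x), 120 mm wide (y), 62 mm high, drawer in its front (-x) face towards the robot, selector knob on top; origin at the centre of its underside, x to its back, y to its left, z up; turned by up to 0.3 rad either way. The housing's underside above the drawer is 30 mm over the trough's floor.
- drawer (a joint): the tester's drawer: 0 = shut (front panel against the housing), positive = metres pulled out to the front (-x of the tester), 0.080 at most; starts 0.07 to 0.08 open. About 1.5 N of friction, hard stop at 0. Its side walls are 90 mm apart inside and 12 mm high.
- drawer_trough (a point): centre of the floor of the open-topped trough in the drawer, 10 mm above the bench, moves with the drawer; axes as the tester's. The trough runs along x: 62 mm long between brass end contacts 10 mm high, 24 mm wide between ribs 6 mm high and 4 mm thick. The front panel's inner face is 37.5 mm away at -x; with the drawer shut this point is 35 mm before the tester's origin.
- drawer_front (a point): centre of the outer face of the drawer's flat upright front panel, the place to push; the panel is 118 mm wide (y), reaches 17 mm above and below this point and is 8 mm thick; axes as the tester's, so push along +x.
- selector (a joint): the selector knob: 0 = rest, grows clockwise seen from above, rad. A ball detent clicks every 24 degrees (0.419 rad): first click 0.419, second 0.838, third 1.257, then 1.676, 2.094 (end). A return spring of about 0.15 to 0.21 N m, with the detent's ripple of about 0.05 N m either way (it drops into each click and then stiffens), takes it back to 0 when let go.
- selector_grip (a point): point on the upright axis of the black bar knob, 82 mm above the bench (the height to grip), 15 mm behind the middle of the tester's top; x along the bar to its white-lined end: 36 degrees left of the tester's x at rest, 36 degrees right at the third click. Bar 46 mm long, 14 mm thick, from 68 to 94 mm above the bench, on a disc 48 mm across. Six black marks behind it show the stops.
- side_cutter: hand cutter lying on the bench, 40 x 132 x 10 mm, bystander; origin at the centre of its underside
- solder_spool: spool of solder wire standing on the bench, 58 mm in diameter, 40 mm high, bystander; origin at the centre of its underside
- loupe: black eye loupe standing on the bench, 37 mm in diameter, 36 mm high, bystander; origin at the centre of its underside

How it is judged (in metres and radians):
On the way, in this order (a step that is already met when the one before it is completed fails the run):
1. the cell lies in the trough of the open drawer, let go (x of cell in the frame of drawer_trough between -0.01 and 0.01 m and y of cell in the frame of drawer_trough between -0.008 and 0.008 m and z of cell in the frame of drawer_trough between -0.004 and 0.004 m and angle between the y axis of cell and the x axis of drawer_trough, either way round below 0.25 rad and contact force between the fingers and cell below 0.05 N and value of joint drawer above 0.04 m), for 0.2 s.
2. the drawer is shut with the cell in its trough (x of cell in the frame of drawer_trough between -0.01 and 0.01 m and y of cell in the frame of drawer_trough between -0.008 and 0.008 m and z of cell in the frame of drawer_trough between -0.004 and 0.004 m and angle between the y axis of cell and the x axis of drawer_trough, either way round below 0.25 rad and value of joint drawer below 0.004 m), for 0.2 s.
3. the knob is held at the third click (value of joint selector between 1.137 and 1.377 rad and value of joint drawer below 0.004 m), for 0.3 s.
At the end, for the whole second after the job is handed in: The cell lies in the trough of the drawer (within 10 mm along and 8 mm across of the middle, on the floor, along the trough), the drawer is shut to 4 mm, and the gripper's fingers hold the knob still at the third click, 1.257 rad within 0.12 rad, pressing it with more than 1 N (all of step 3 and x of cell in the frame of drawer_trough between -0.01 and 0.01 m and y of cell in the frame of drawer_trough between -0.008 and 0.008 m and z of cell in the frame of drawer_trough between -0.004 and 0.004 m and angle between the y axis of cell and the x axis of drawer_trough, either way round below 0.25 rad and contact force between the fingers and tester above 1 N and linear speed of cell below 0.02 m/s and velocity of joint selector between -0.1 and 0.1 rad/s); the arm keeps its last pose, push and grip.
It fails at once if the knob is turned before the drawer is shut (value of joint selector above 0.25 rad and value of joint drawer above 0.008 m).
It fails at once if the knob goes past the third click, over the crest to the fourth (value of joint selector above 1.5 rad).
It fails at once if a bystander is moved more than 30 mm (distance of any of side_cutter, solder_spool, loupe from where it was at the start of the episode above 0.03 m).
It also fails if it takes over 59 s, if anything falls off the work surface, if the arm or the gripper's body presses on something with over 40 N, if the wrist force passes 120 N, or if a joint passes its speed limit or range.

## Working session

There is one attempt and no reset: what is moved stays moved. The work goes in short steps, each a Python script; the robot and the scene stay as the last script left them, time stands still between calls to the robot, and variables do not carry over. Pictures are saved under pics/ and viewed, at most 10 in all, crops included, and the job is handed in when it is done.

```bash
mkdir -p pics; ls; cat > h.py <<'E'
import numpy as np, cv2
from plant import robot, fingers, grab_frame, get_calibration, cut_out, mark_of
def cam(n):
    c=get_calibration(n); f=240/np.tan(np.radians(c["vertical_fov"])/2)
    K=np.array([[f,0,c["cx"]],[0,f,c["cy"]],[0,0,1.]])
    return c,K,cv2.Rodrigues(np.array(c["rvec"],float))[0],np.array(c["tvec"],float).ravel()
def ray(n,uv):
    c,K,R,t=cam(n); d=R.T@np.linalg.inv(K)@np.array([uv[0],uv[1],1.]); return -R.T@t,d
def onz(n,uv,z):
    o,d=ray(n,uv); return o+d*(z-o[2])/d[2]
def proj(n,p):
    c,K,R,t=cam(n); q=K@(R@np.array(p,float)+t); return q[:2]/q[2]
E
python3 - <<'E'
from h import *
for n in("side","top"):
    cv2.imwrite(f"pics/{n}0.png",grab_frame(n)); c,K,R,t=cam(n); print(n,c,(-R.T@t).round(3))
    for k,z in(("cell",0),("tester",0),("drawer_trough",.01),("drawer_front",None),("selector_grip",.082),("side_cutter",0),("solder_spool",0),("loupe",0)):
        for m in mark_of(n,k)[:2]: print(n,k,round(m["confidence"],2),np.round(m["uv"],1),onz(n,m["uv"],.025 if z is None else z).round(4))
print(robot.get_time(), robot.get_tool_pos(),robot.get_tcp_rot())
E
```

```text
pics
plant.py
side {'vertical_fov': 50.870675664935206, 'cx': 328.10898165541767, 'cy': 234.12247838963827, 'rvec': array([ 2.55143274, -0.19581522,  0.05253884]), 'tvec': array([-0.50890569,  0.25335482,  0.85195211])} [ 0.468 -0.333  0.848]
side cell 0.63 [307.5 161.2] [ 0.5328  0.4211 -0.    ]
side tester 0.8 [359.3 289.4] [0.5878 0.0896 0.    ]
side drawer_trough 0.84 [304.9 304.4] [0.4828 0.0698 0.01  ]
side drawer_front 0.69 [283.7 312.3] [0.4434 0.0531 0.025 ]
side selector_grip 0.78 [367.8 266.2] [0.5992 0.091  0.082 ]
side side_cutter 0.93 [360.6 189.8] [ 0.6345  0.3231 -0.    ]
side loupe 0.68 [287.  421.3] [ 0.4281 -0.127   0.    ]
side loupe 0.39 [306.1 307.5] [0.4843 0.0681 0.    ]
top {'vertical_fov': 52.22269540273626, 'cx': 317.1899539422167, 'cy': 238.79075049569332, 'rvec': array([ 2.15337818, -2.21081608,  0.08552787]), 'tvec': array([0.15532078, 0.53524952, 0.97587448])} [0.462 0.143 1.014]
top cell 0.55 [185.2 245.7] [0.5336 0.4154 0.    ]
top tester 0.9 [335.7 216.9] [0.5855 0.1014 0.    ]
top drawer_trough 0.72 [354.1 266.9] [0.4803 0.0671 0.01  ]
top drawer_front 0.71 [360.2 286.4] [0.4405 0.0572 0.025 ]
top selector_grip 0.79 [337.7 207.1] [0.5944 0.1003 0.082 ]
top side_cutter 0.63 [226.7 194.5] [0.6387 0.328  0.    ]
top side_cutter 0.51 [355.6 264. ] [0.4864 0.0631 0.    ]
top solder_spool 0.62 [439.5 198.9] [ 0.6177 -0.1167  0.    ]
top solder_spool 0.24 [450.9 287.5] [ 0.4328 -0.1318  0.    ]
top loupe 0.64 [453.4 289.4] [ 0.4288 -0.1368  0.    ]
0.9 [0.19431273 0.5676767  0.23133701] [1.79996648e+02 1.45649642e-03 1.61103856e+02]
```

View pics/top0.png

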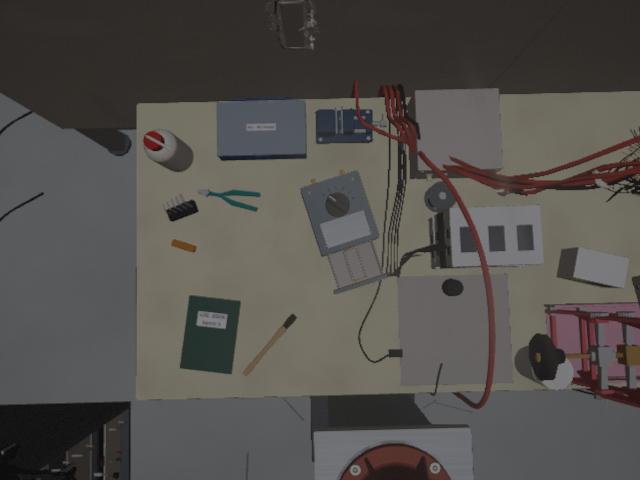

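View pics/side0.png

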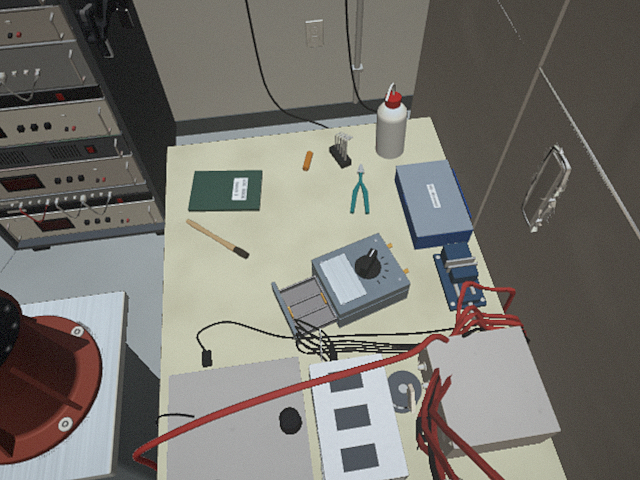

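```bash
cat > m.py <<'E'
from h import *
from scipy.optimize import least_squares
def tester(cams=("top","side"),verbose=True,grab=True):
    obs=[]
    for n in cams:
        if grab: grab_frame(n)
        for k in("tester","drawer_trough","drawer_front","selector_grip"):
            m=mark_of(n,k)
            if m and m[0]["confidence"]>.4: obs.append((n,k,np.array(m[0]["uv"])))
    def pt(k,s):
        x,y,a,d=s; lx,z={"tester":(0,0),"drawer_trough":(-.035-d,.01),"drawer_front":(-.0805-d,.0255),"selector_grip":(.015,.082)}[k]
        return [x+lx*np.cos(a),y+lx*np.sin(a),z]
    f=lambda s:np.concatenate([proj(n,pt(k,s))-uv for n,k,uv in obs]+[[(s[3]-.075)/.004]])
    r=least_squares(f,[.587,.097,.27,.075],x_scale=[.01,.01,.1,.01],loss="soft_l1")
    if verbose:
        for n,k,uv in obs: print(n,k,(proj(n,pt(k,r.x))-uv).round(1))
    return r.x
def cell(n,z):
    m=cut_out(n,"cell"); 
    if not m: return None
    v,u=np.nonzero(m[0]["pixels"]); P=np.array([onz(n,(a,b),z) for a,b in zip(u,v)])[:,:2]
    c=P.mean(0); w,V=np.linalg.eigh(np.cov((P-c).T)); d=V[:,1]
    pr=(P-c)@d; pq=(P-c)@V[:,0]
    return m[0]["confidence"],len(u),c+d*(pr.max()+pr.min())/2,np.degrees(np.arctan2(d[1],d[0])),np.ptp(pr),np.ptp(pq)
E
python3 - <<'E'
from m import *
s=tester(); print("tester",s.round(4),np.degrees(s[2]))
for n in("top","side"): print(cell(n,.007))
x,y,a,d=s
def w(lx,ly,z): return [x+lx*np.cos(a)-ly*np.sin(a),y+lx*np.sin(a)+ly*np.cos(a),z]
ims=[]
for n in("top","side"):
    im=grab_frame(n); S=5; c=proj(n,w(-.03,0,.03)); x0,y0=int(c[0]-40),int(c[1]-58)
    if n=="side": x0-=0
    cr=cv2.resize(im[y0:y0+116,x0-15:x0+65 if n=="top" else x0+65],None,fx=S,fy=S,interpolation=cv2.INTER_CUBIC)
    x0-=15
    P=lambda q:tuple(((proj(n,q)-[x0,y0]+.5)*S).astype(int).tolist())
    for L in([w(-.07,-.06,.062),w(-.07,.06,.062),w(.07,.06,.062),w(.07,-.06,.062)],[w(-.0805-d,-.059,.0425),w(-.0805-d,.059,.0425),w(-.0725-d,.059,.0425),w(-.0725-d,-.059,.0425)],[w(-.035-d-.031,-.012,.01),w(-.035-d-.031,.012,.01),w(-.035-d+.031,.012,.01),w(-.035-d+.031,-.012,.01)]):
        cv2.polylines(cr,[np.array([P(q) for q in L])],True,(0,0,255),1)
    a36=a+np.radians(36); g=np.array(w(.015,0,.094)); e=np.array([np.cos(a36),np.sin(a36),0])*.023
    cv2.line(cr,P(g-e),P(g+e),(0,255,0),1); ims.append(cr)
cv2.imwrite("pics/fit.png",cv2.resize(np.hstack(ims),(800,580)))
print(ims[0].shape)
E
```

```text
top tester [ 8.5 -2.1]
top drawer_trough [1.3 1. ]
top drawer_front [-2.2 -0.6]
top selector_grip [0.2 0.8]
side tester [-0.4 -2.5]
side drawer_trough [1.9 0.9]
side drawer_front [-2.3 -0. ]
side selector_grip [ 0.3 -1.4]
tester [0.5856 0.0913 0.2306 0.0683] 13.209583978733956
(0.68, 167, array([0.53420792, 0.4168463 ]), np.float64(71.839143839939), np.float64(0.05113155622537477), np.float64(0.014355874478877127))
(0.67, 100, array([0.53323548, 0.41578906]), np.float64(72.04571027332341), np.float64(0.05898753386155371), np.float64(0.012128833840522296))
(580, 400, 3)
```

View pics/fit.png

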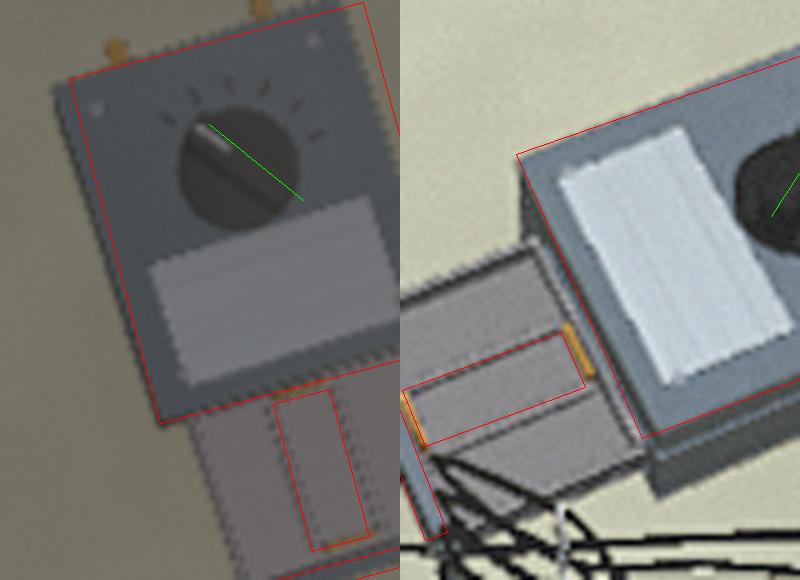

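```bash
cat > fit.py <<'E'
from h import *
from scipy.optimize import minimize
def W(s,lx,ly,z):
    x,y,a=s[:3]; return [x+lx*np.cos(a)-ly*np.sin(a),y+lx*np.sin(a)+ly*np.cos(a),z]
def segs(s):
    d=s[3]; t=-.035-d; f=-.0805-d
    L=[(-.07,-.06,-.07,.06,.062),(.07,-.06,.07,.06,.062),(-.07,-.06,.07,-.06,.062),(-.07,.06,.07,.06,.062)]
    L+=[(f,-.059,f,.059,.0425),(f+.008,-.059,f+.008,.059,.0425)]
    L+=[(t-.03,q,t+.03,q,.016) for q in(-.012,.012,-.016,.016)]
    return [[W(s,a,b,z),W(s,c,e,z)] for a,b,c,e,z in L]
def fit(ims,s0):
    G={}
    for n,im in ims.items():
        g=cv2.GaussianBlur(im.astype(np.float32),(0,0),.7).max(2) if 0 else cv2.cvtColor(im,cv2.COLOR_BGR2GRAY).astype(np.float32)
        g=cv2.GaussianBlur(g,(0,0),.8); gx=cv2.Sobel(g,cv2.CV_32F,1,0)/8; gy=cv2.Sobel(g,cv2.CV_32F,0,1)/8
        m=np.minimum(np.hypot(gx,gy)/ (g+15),.15); G[n]=m
    def cost(s,sig):
        c=0
        for n in G:
            M=cv2.GaussianBlur(G[n],(0,0),sig) if sig else G[n]
            for A,B in segs(s):
                P=np.array([proj(n,np.array(A)*(1-k)+np.array(B)*k) for k in np.linspace(.03,.97,25)],np.float32)
                c-=cv2.remap(M,P[None,:,0],P[None,:,1],cv2.INTER_LINEAR).mean()
        return c
    s=np.array(s0,float)
    for sig,st in((2,.006),(1,.003),(0,.0015)):
        best=None
        for k in range(3):
            r=minimize(cost,s,args=(sig,),method="Nelder-Mead",options=dict(initial_simplex=np.vstack([s]+[s+np.eye(4)[i]*[st,st,st*12,st][i]*(-1)**k for i in range(4)]),xatol=1e-5,fatol=1e-6))
            if best is None or r.fun<best.fun: best=r
        s=best.x
    return s,best.fun
def overlay(ims,s,fn,S=5,knob=np.radians(36)):
    out=[]
    for n,im in ims.items():
        c=proj(n,W(s,-.04,0,.03)); x0,y0=int(c[0]-52 if n=="top" else c[0]-75),int(c[1]-70); wd=90 if n=="top" else 160
        wd=104 if n=="top" else 150
        cr=cv2.resize(im[y0:y0+140,x0:x0+wd],None,fx=S,fy=S,interpolation=cv2.INTER_CUBIC)
        cr=cv2.convertScaleAbs(cr,alpha=1.7 if n=="top" else 1)
        P=lambda q:tuple(((proj(n,q)-[x0,y0]+.5)*S).astype(int).tolist())
        for A,B in segs(s): cv2.line(cr,P(A),P(B),(0,0,255),1)
        g=np.array(W(s,.015,0,.094)); k=s[2]+knob; e=np.array([np.cos(k),np.sin(k),0])*.023
        cv2.line(cr,P(g-e),P(g+e),(0,255,0),1); out.append(cr)
    o=np.hstack(out); f=800/o.shape[1]; cv2.imwrite(fn,cv2.resize(o,None,fx=f,fy=f,interpolation=cv2.INTER_AREA))
E
python3 - <<'E'
from fit import *
ims={n:cv2.imread(f"pics/{n}0.png") for n in("top","side")}
for I in(ims,{"top":ims["top"]},{"side":ims["side"]}):
    s,c=fit(I,[.587,.097,.28,.073]); print(s.round(4),np.degrees(s[2]).round(2),c)
    if len(I)==2: overlay(I,s,"pics/fit2.png")
E
```

```text
Traceback (most recent call last):
  File "fit.py", line 29, in fit
    r=minimize(cost,s,args=(sig,),method="Nelder-Mead",options=dict(initial_simplex=np.vstack([s]+[s+np.eye(4)[i]*[st,st,st*12,st][i]*(-1)**k for i in range(4)]),xatol=1e-5,fatol=1e-6))
  File "fit.py", line 22, in cost
    P=np.array([proj(n,np.array(A)*(1-k)+np.array(B)*k) for k in np.linspace(.03,.97,25)],np.float32)
                ~~~~^^^^^^^^^^^^^^^^^^^^^^^^^^^^^^^^^^^
  File "h.py", line 12, in proj
    c,K,R,t=cam(n); q=K@(R@np.array(p,float)+t); return q[:2]/q[2]
            ~~~^^^
  File "h.py", line 4, in cam
    c=get_calibration(n); f=240/np.tan(np.radians(c["vertical_fov"])/2)
ValueError: time passes only in moves, steps and waits
```

```bash
sed -i 's/^def cam/import functools\n@functools.lru_cache\ndef cam/' h.py
python3 - <<'E'
from fit import *
ims={n:cv2.imread(f"pics/{n}0.png") for n in("top","side")}
for I in(ims,{"top":ims["top"]},{"side":ims["side"]}):
    s,c=fit(I,[.587,.097,.28,.073]); print(s.round(4),np.degrees(s[2]).round(2),c)
    if len(I)==2: overlay(I,s,"pics/fit2.png")
E
```

```text
[0.5865 0.0946 0.3111 0.0684] 17.83 -1.53716242313385
[0.5857 0.0969 0.2853 0.0673] 16.35 -0.6558206081390381
[0.5868 0.0939 0.306  0.0691] 17.53 -1.0636769533157349
```

View pics/fit2.png

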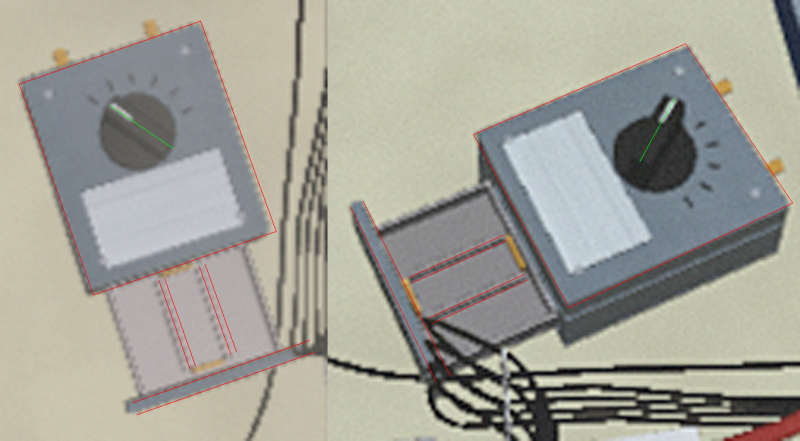

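```bash
cat > c.py <<'E'
from fit import *
S=np.array([.5862,.0955,.300,.072]); A=np.degrees(S[2]); CELL=np.array([.5337,.4163]); CA=72.
def T(lx,ly,z): return W(S,lx,ly,z)
E
python3 - <<'E'
from c import *
for nm,p,y in(("cell",[*CELL,.002],CA),("trough",T(-.035-.072,0,.018),A),("push0",T(-.0805-.072-.05,0,.02),A),("push1",T(-.09,0,.02),A),("knob0",T(.015,0,.071),A+36),("knob1",T(.015,0,.071),A-36),("knob0up",T(.015,0,.15),A+36)):
    for k in(0,90,180,-90):
        q=robot.ik(p,[180,0,y+k]); print(nm,np.round(p,3),k,None if q is None else np.round(q,0))
E
```

```text
cell [0.534 0.416 0.002] 0 [ 27.  24.   2.  68.   0. 135.]
cell [0.534 0.416 0.002] 90 [27. 24.  2. 68.  0. 45.]
cell [0.534 0.416 0.002] 180 [ 27.  24.   2.  68.   0. -45.]
cell [0.534 0.416 0.002] -90 [  27.   24.    2.   68.    0. -135.]
trough [0.484 0.064 0.018] 0 [ -8.  -9. -32.  67.   0. 155.]
trough [0.484 0.064 0.018] 90 [ -8.  -9. -32.  67.   0.  65.]
trough [0.484 0.064 0.018] 180 [ -8.  -9. -32.  67.   0. -25.]
trough [0.484 0.064 0.018] -90 [  -8.   -9.  -32.   67.    0. -115.]
push0 [0.393 0.036 0.02 ] 0 [-14. -29. -47.  72.   0. 149.]
push0 [0.393 0.036 0.02 ] 90 [-14. -29. -47.  72.   0.  59.]
push0 [0.393 0.036 0.02 ] 180 [-14. -29. -47.  72.   0. -31.]
push0 [0.393 0.036 0.02 ] -90 [ -14.  -29.  -47.   72.    0. -121.]
push1 [0.5   0.069 0.02 ] 0 [ -7.  -6. -29.  67.   0. 156.]
push1 [0.5   0.069 0.02 ] 90 [ -7.  -6. -29.  67.   0.  66.]
push1 [0.5   0.069 0.02 ] 180 [ -7.  -6. -29.  67.   0. -24.]
push1 [0.5   0.069 0.02 ] -90 [  -7.   -6.  -29.   67.    0. -114.]
knob0 [0.601 0.1   0.071] 0 [ -3.   9.  -7.  73.   0. 124.]
knob0 [0.601 0.1   0.071] 90 [-3.  9. -7. 73.  0. 34.]
knob0 [0.601 0.1   0.071] 180 [ -3.   9.  -7.  73.   0. -56.]
knob0 [0.601 0.1   0.071] -90 [  -3.    9.   -7.   73.    0. -146.]
knob1 [0.601 0.1   0.071] 0 [  -3.    9.   -7.   73.    0. -164.]
knob1 [0.601 0.1   0.071] 90 [ -3.   9.  -7.  73.   0. 106.]
knob1 [0.601 0.1   0.071] 180 [-3.  9. -7. 73.  0. 16.]
knob1 [0.601 0.1   0.071] -90 [ -3.   9.  -7.  73.   0. -74.]
knob0up [0.601 0.1   0.15 ] 0 [ -3.   7.  -1.  81.   0. 124.]
knob0up [0.601 0.1   0.15 ] 90 [-3.  7. -1. 81.  0. 34.]
knob0up [0.601 0.1   0.15 ] 180 [ -3.   7.  -1.  81.   0. -56.]
knob0up [0.601 0.1   0.15 ] -90 [  -3.    7.   -1.   81.    0. -146.]
```

```bash
python3 - <<'E'
from c import *
o=[180,0,CA-180]
t=robot.get_time
fingers.set_gripper(.045)
robot.move_pose([*CELL,.12],o); print(t())
robot.line_to([*CELL,.03]); 
print("touch",robot.line_to([*CELL,.002],vel=.08,guard=6),robot.get_tool_pos())
fingers.set_gripper(0); print("w",robot.get_gripper_width(),robot.get_gripper_force(),robot.get_tool_pos())
robot.line_to([*CELL,.14]); print("w",robot.get_gripper_width(),robot.get_gripper_force(),t())
robot.move_pose(T(-.107,0,.14),[180,0,A-180]); print(t())
for n in("top","side"): cv2.imwrite(f"pics/{n}1.png",grab_frame(n))
print(robot.get_gripper_width(),robot.get_tool_pos())
E
```

```text
3.925
touch False [0.53323553 0.41604986 0.00131488]
w 0.01283300409854673 60.51337122917175 [0.53424024 0.41655336 0.0027945 ]
w 0.012527997515364592 60.03125309944153 6.625
7.9583
0.01252141781840652 [0.48432063 0.06468437 0.14011293]
```

```bash
python3 - <<'E'
import cv2,numpy as np
a=cv2.imread("pics/side1.png")[150:350,200:440]; b=cv2.imread("pics/top1.png")[180:340,280:440]
cv2.imwrite("pics/v1.png",np.hstack([cv2.resize(a,(480,400),interpolation=cv2.INTER_CUBIC),cv2.resize(cv2.convertScaleAbs(b,alpha=1.6),(320,320)).repeat(1,0) if 0 else cv2.resize(cv2.convertScaleAbs(b,alpha=1.6),(320,400))]))
E
```

```text
(no output)
```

View pics/v1.png

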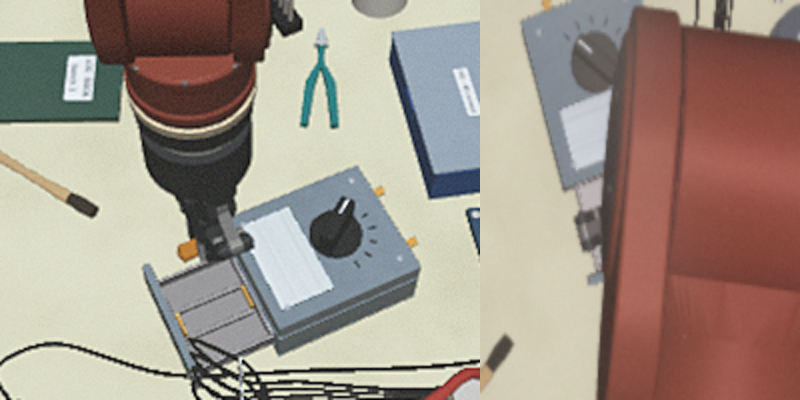

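```bash
python3 - <<'E'
from c import *
robot.line_to(T(-.107,0,.03),vel=.12)
print("touch",robot.line_to(T(-.107,0,.0145),vel=.03,guard=4),robot.get_tool_pos(),robot.get_ft_force())
fingers.set_gripper(.022); print(robot.get_gripper_width()); robot.pause(.2)
p=robot.get_tool_pos(); robot.line_to([p[0],p[1],.06]); fingers.set_gripper(0)
robot.line_to([p[0],p[1],.14],vel=.25)
P0=T(-.0805-.072-.04,0,.14); robot.move_pose(P0,[180,0,A-180])
I={n:grab_frame(n) for n in("top","side")}
for n in I: cv2.imwrite(f"pics/{n}2.png",I[n]); 
c=cell("side",.017) if 0 else None
overlay({"side":I["side"],"top":I["top"]},S,"pics/v2.png",S=4)
import m
for n in I: print(n,m.cell(n,.017))
print(robot.get_time())
E
```

```text
touch True [0.48441932 0.06394402 0.01642227] [0.92706729 0.51382413 4.70734592]
0.0221885276959685
top (0.73, 169, array([0.4871215, 0.0631317]), np.float64(-162.6679636301303), np.float64(0.04942438998020994), np.float64(0.014396693146977523))
side (0.66, 206, array([0.48640735, 0.06199776]), np.float64(-161.65425670274172), np.float64(0.04884144286488758), np.float64(0.016534545406255853))
11.9833
```

View pics/v2.png

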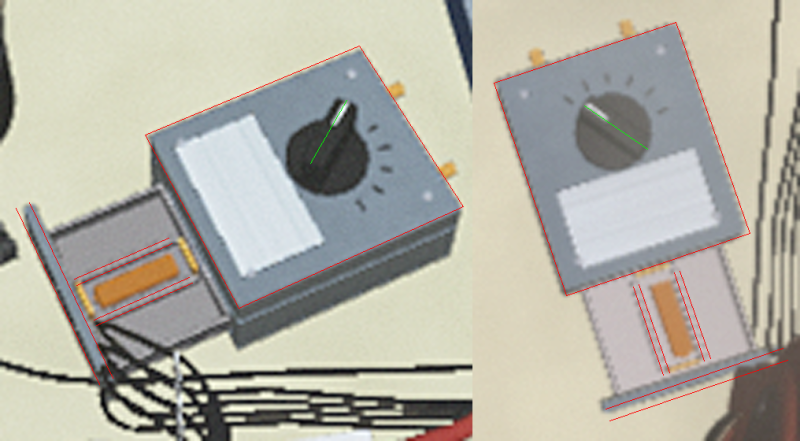

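```bash
python3 - <<'E'
from c import *
robot.line_to(T(-.1925,0,.021),vel=.2)
def lx(): p=robot.get_tool_pos(); return (p[0]-S[0])*np.cos(S[2])+(p[1]-S[1])*np.sin(S[2])
print(robot.line_to(T(-.168,0,.021),vel=.1,guard=12),lx())
for k in range(4):
    g=robot.line_to(T(-.075,0,.021),vel=.045,guard=12); print(g,lx(),robot.get_ft_force(),robot.get_time())
    if lx()>-.10: break
robot.pause(.3)
print(lx())
E
```

```text
False -0.16764620295285154
True -0.09124866985804933 [-0.02904851  0.44746715 -0.38465283] 14.6583
-0.09168097166826364
```

```bash
python3 - <<'E'
from c import *
import m
robot.line_to(T(-.115,0,.021)); robot.line_to(T(-.14,0,.16),vel=.25)
robot.move_pose(T(-.14,.05,.16),[180,0,A+36-180])
I={n:grab_frame(n) for n in("top","side")}
s=S.copy(); s[3]=0
r,c=fit({"side":I["side"]},s); print(r.round(4))
for n in I: print(n,[(np.round(k["uv"],1),onz(n,k["uv"],.082).round(4),k["confidence"]) for k in mark_of(n,"selector_grip")[:1]])
print("expected knob",np.round(T(.015,0,.082),4))
overlay({"side":I["side"],"top":I["top"]},s,"pics/v3.png",S=4); print(robot.get_time())
E
```

```text
[0.5869 0.0942 0.2919 0.0072]
top [(array([337.3, 206.1]), array([0.5963, 0.101 , 0.082 ]), 0.9)]
side [(array([365.2, 266.8]), array([0.5945, 0.0906, 0.082 ]), 0.81)]
expected knob [0.6005 0.0999 0.082 ]
16.75
```

View pics/v3.png

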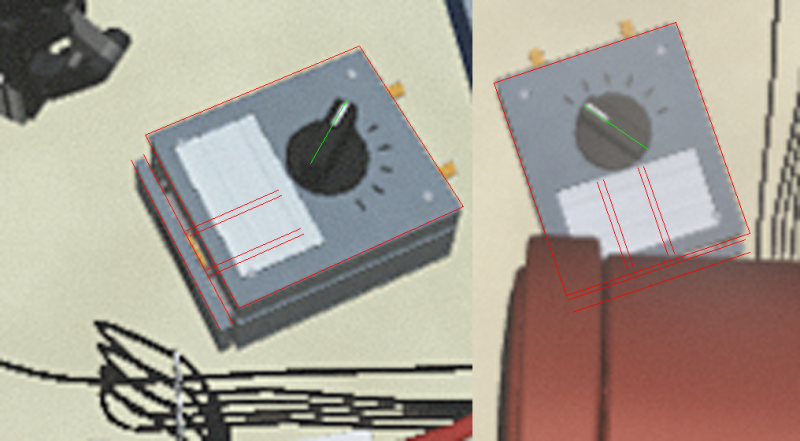

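```bash
python3 - <<'E'
from c import *
def lx(): p=robot.get_tool_pos(); return (p[0]-S[0])*np.cos(S[2])+(p[1]-S[1])*np.sin(S[2])
robot.move_pose(T(-.125,0,.12),[180,0,A-180]); robot.line_to(T(-.115,0,.021),vel=.2)
for k in range(3):
    g=robot.line_to(T(-.07,0,.021),vel=.02,guard=18); print(g,lx(),robot.get_tool_pos()[2],robot.get_ft_force(),robot.get_torque())
    if k==0: cv2.imwrite("pics/side4.png",grab_frame("side"))
print(robot.get_time())
im=cv2.imread("pics/side4.png")[210:350,230:430]; cv2.imwrite("pics/v4.png",cv2.resize(im,None,fx=4,fy=4,interpolation=cv2.INTER_CUBIC))
E
```

```text
True -0.09122909627990923 0.020416390932427614 [ 0.09921137  0.14166459 -0.01470452] [-0.01981955 -0.05465409  0.02896569]
True -0.0913448235534521 0.019627745758255093 [ 1.14735612 -0.1593661  -0.57728885] [-0.0059874   0.03675637  0.01294221]
True -0.09144246681562362 0.01886747588509231 [ 0.2784109   0.37126018 -0.31099779] [-0.04126819 -0.03502345 -0.03042535]
20.1083
```

View pics/v4.png

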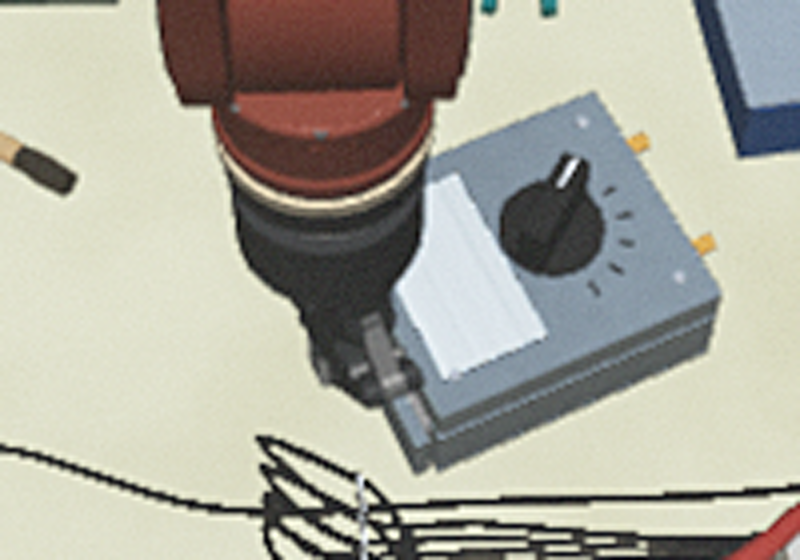

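```bash
python3 - <<'E'
from c import *
def lx(): p=robot.get_tool_pos(); return (p[0]-S[0])*np.cos(S[2])+(p[1]-S[1])*np.sin(S[2])
robot.line_to(T(-.1,0,.02)); robot.line_to(T(-.1,0,.034))
print(robot.line_to(T(-.075,0,.034),vel=.02,guard=18),lx())
robot.line_to(T(-.11,0,.034)); robot.line_to(T(-.14,0,.16),vel=.25)
robot.move_pose(T(-.14,.05,.16),[180,0,A+36-180])
im=grab_frame("side"); cv2.imwrite("pics/side5.png",im)
old=cv2.imread("pics/side2.png")
# travel: register panel/housing with shift of drawer only
from scipy.optimize import minimize_scalar
def prof(img,d):   # panel outer/inner top edge score, side wall excluded
    g=cv2.GaussianBlur(cv2.cvtColor(img,cv2.COLOR_BGR2GRAY).astype(np.float32),(0,0),.8)
    out=[]
    for f in d:
        P=np.array([proj("side",W(S,f,y,.0425)) for y in np.linspace(-.02,.055,40)],np.float32)
        out.append(cv2.remap(g,P[None,:,0],P[None,:,1],cv2.INTER_LINEAR).mean())
    return np.array(out)
f=np.arange(-.02,.0141,.001)
a=prof(old,-.0805-.070+f); b=prof(im,-.0805+f)
print(a.round(0).astype(int).tolist()); print(b.round(0).astype(int).tolist()); print(robot.get_time())
E
```

```text
True -0.09117552393416103
[174, 172, 171, 171, 171, 172, 176, 182, 191, 201, 209, 215, 218, 219, 218, 213, 198, 174, 145, 123, 116, 122, 132, 140, 144, 144, 144, 144, 147, 153, 160, 166, 168, 167, 164]
[206, 206, 206, 206, 206, 206, 206, 206, 206, 207, 207, 206, 201, 189, 167, 141, 115, 97, 91, 95, 107, 120, 131, 137, 139, 139, 139, 138, 136, 132, 124, 112, 100, 92, 93]
22.8583
```

```bash
python3 - <<'E'
from c import *
from scipy.spatial.transform import Rotation as Ro
def lx(): p=robot.get_tool_pos(); return (p[0]-S[0])*np.cos(S[2])+(p[1]-S[1])*np.sin(S[2])
ya=[-np.sin(S[2]),np.cos(S[2]),0]
o=(Ro.from_rotvec(np.radians(-25)*np.array(ya))*Ro.from_euler("xyz",[180,0,A-180],degrees=True)).as_euler("xyz",degrees=True)
print(o,robot.ik(T(-.115,0,.025),o))
robot.move_pose(T(-.13,0,.12),o); robot.line_to(T(-.12,0,.025),vel=.2)
print(robot.line_to(T(-.07,0,.025),vel=.02,guard=15),lx(),robot.get_tool_pos()[2])
robot.line_to(T(-.125,0,.025)); robot.line_to(T(-.14,0,.16),vel=.25)
robot.move_pose(T(-.14,.05,.16),[180,0,A+36-180])
im=grab_frame("side"); cv2.imwrite("pics/side6.png",im)
g=cv2.GaussianBlur(cv2.cvtColor(im,cv2.COLOR_BGR2GRAY).astype(np.float32),(0,0),.8); out=[]
for f in np.arange(-.02,.0141,.001):
    P=np.array([proj("side",W(S,-.0805+f,y,.0425)) for y in np.linspace(-.02,.055,40)],np.float32)
    out.append(int(cv2.remap(g,P[None,:,0],P[None,:,1],cv2.INTER_LINEAR).mean()))
print(out,robot.get_time())
E
```

```text
[ 180.           25.         -162.81126615] NoneTraceback (most recent call last):
  File "<stdin>", line 7, in <module>
host.IKError: the arm cannot take that pose within its joint ranges
```

```bash
cat >> c.py <<'E'
from scipy.spatial.transform import Rotation as Ro
def tilt(t,yaw):
    ya=[-np.sin(S[2]),np.cos(S[2]),0]
    return (Ro.from_rotvec(np.radians(t)*np.array(ya))*Ro.from_euler("xyz",[180,0,yaw],degrees=True)).as_euler("xyz",degrees=True)
E
python3 - <<'E'
from c import *
for t in(-20,-15,-10,-5):
    print(t,[[robot.ik(T(x,0,z),tilt(t,A-180)) is not None for x,z in((-.13,.12),(-.125,.06),(-.115,.028),(-.09,.028),(-.08,.028))]])
for k in (90,-90): print(robot.ik(T(-.1,0,.03),[180,0,A-180+k]))
print(robot.ik(T(-.1,0,.03),tilt(-10,A-180)))
E
```

```text
-20 [[False, True, True, True, True]]
-15 [[True, True, True, True, True]]
-10 [[True, True, True, True, True]]
-5 [[True, True, True, True, True]]
[  -7.52055248   -8.80780962  -30.09197989   68.71582973    0.
 -114.70928633]
[ -7.52055248  -8.80780962 -30.09197989  68.71582973   0.
  65.29071367]
[-10.47463619 -22.97818527 -42.48411305  61.61782302   4.62424247
 -27.30426485]
```

```bash
python3 - <<'E'
from c import *
def lx(): p=robot.get_tool_pos(); return (p[0]-S[0])*np.cos(S[2])+(p[1]-S[1])*np.sin(S[2])
o=tilt(-15,A-180)
robot.move_pose(T(-.13,0,.12),o); robot.line_to(T(-.12,0,.028),vel=.2)
print(robot.line_to(T(-.07,0,.028),vel=.02,guard=15),lx(),robot.get_tool_pos()[2])
robot.line_to(T(-.125,0,.028)); robot.line_to(T(-.13,0,.12),vel=.25)
robot.move_pose(T(-.14,.05,.16),[180,0,A+36-180])
im=grab_frame("side"); cv2.imwrite("pics/side6.png",im)
g=cv2.GaussianBlur(cv2.cvtColor(im,cv2.COLOR_BGR2GRAY).astype(np.float32),(0,0),.8); out=[]
for f in np.arange(-.02,.0141,.001):
    P=np.array([proj("side",W(S,-.0805+f,y,.0425)) for y in np.linspace(-.02,.055,40)],np.float32)
    out.append(int(cv2.remap(g,P[None,:,0],P[None,:,1],cv2.INTER_LINEAR).mean()))
print(out,robot.get_time())
E
```

```text
True -0.08972889172471764 0.027144008504665144
[205, 205, 205, 206, 205, 205, 205, 205, 206, 206, 207, 206, 201, 188, 167, 140, 114, 96, 90, 95, 106, 119, 130, 136, 138, 139, 138, 137, 136, 131, 123, 111, 99, 92, 93] 26.9833
```

```bash
python3 - <<'E'
from c import *
fingers.set_gripper(.045)
K=T(.015,0,.071)
robot.move_pose([*K[:2],.16],[180,0,A+36-180]); robot.line_to([*K[:2],.10],vel=.2)
print(robot.line_to(K,vel=.04,guard=5),robot.get_tool_pos())
fingers.set_gripper(0); print(robot.get_gripper_width(),robot.get_gripper_force(),robot.get_tool_pos(),robot.get_tcp_rot())
print(robot.get_ft_force(),robot.get_torque(),robot.get_time())
E
```

```text
False [0.60067553 0.0999115  0.07120024]
0.012753405929536632 59.32025134563446 [0.60039592 0.10016392 0.07148646] [ 1.79982117e+02  1.35996369e-02 -1.26818034e+02]
[-4.04633318  1.26303618  5.64094572] [ 0.35785208  0.79928277 -0.25232139] 29.9
```

```bash
python3 - <<'E'
from c import *
K=T(.015,0,.071)
for d in (8,16,24,32,40,48,54,60,66):
    robot.line_to(K,rotation=[180,0,A+36-180-d]); y=robot.get_tcp_rot()[2]
    print(d,round(A+36-180-y,2),np.round(robot.get_torque(),2),np.round(robot.get_ft_force(),1),round(robot.get_gripper_width(),4),round(robot.get_time(),1))
E
```

```text
8 8.0 [0.35 0.88 0.23] [-4.5  2.1  5.8] 0.0127 30.2
16 15.99 [0.35 1.01 0.19] [-5.6  1.5  5.6] 0.0129 30.5
24 23.99 [0.53 1.   0.13] [-5.5  2.9  6.6] 0.0129 30.8
32 31.98 [0.52 1.11 0.18] [-5.2  2.9  6.6] 0.0128 31.1
40 39.98 [0.61 1.19 0.17] [-6.3  2.4  7.3] 0.0128 31.4
48 47.98 [0.79 1.15 0.18] [-5.5  3.5  6.3] 0.013 31.6
54 -306.03 [0.87 1.14 0.26] [-5.6  4.4  7.3] 0.0128 31.9
60 -300.03 [0.9  1.22 0.27] [-4.7  4.8  6.8] 0.0129 32.2
66 -294.03 [0.97 1.17 0.19] [-5.2  4.8  7.1] 0.0124 32.4
```

```bash
python3 - <<'E'
from c import *
K=T(.015,0,.071)
for d in (69,72,73.5):
    robot.line_to(K,rotation=[180,0,A+36-180-d]); print(d,robot.get_torque()[2],robot.get_tcp_rot()[2]-A+144)
I={n:grab_frame(n) for n in("top","side")}
s=S.copy(); s[3]=0
im=I["side"]; c=proj("side",T(.015,0,.08)); x0,y0=int(c[0]-50),int(c[1]-40)
cr=cv2.resize(im[y0:y0+75,x0:x0+100],None,fx=8,fy=8,interpolation=cv2.INTER_CUBIC)
P=lambda q:tuple(((proj("side",q)-[x0,y0]+.5)*8).astype(int).tolist())
for k,col in((-30,(255,0,0)),(-36,(0,255,0)),(-42,(0,0,255))):
    a=S[2]+np.radians(k); g=np.array(T(.015,0,.094)); e=np.array([np.cos(a),np.sin(a),0])
    cv2.line(cr,P(g+.016*e),P(g+.040*e),col,1)
cv2.imwrite("pics/v6.png",cr); print(robot.get_time())
E
```

```text
69 0.10747792726922313 291.04825580987307
72 0.15153745418159165 288.0523151430143
73.5 0.3209777741099769 286.57328048651294
33.275
```

View pics/v6.png

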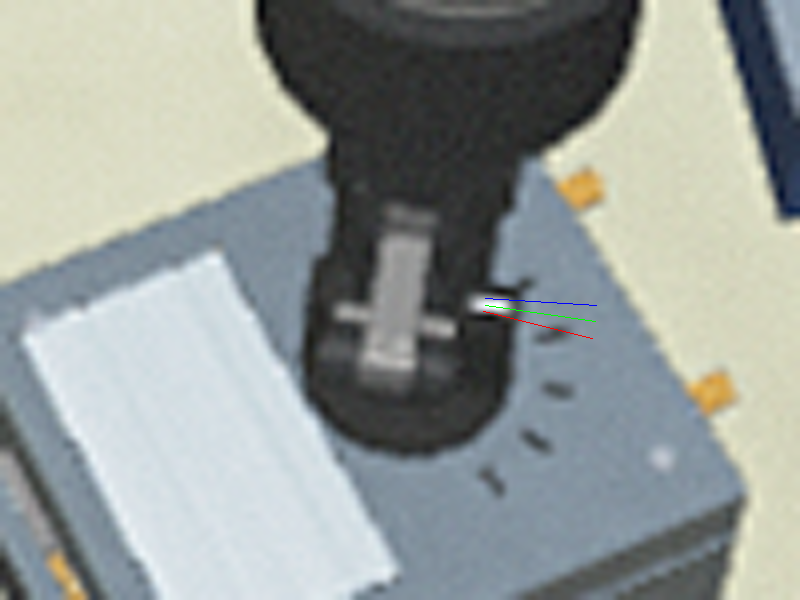

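```bash
python3 - <<'E'
from c import *
robot.pause(.6); print(robot.get_gripper_force(),robot.get_gripper_width(),robot.get_torque()[2],robot.get_tcp_rot()[2])
print(robot.job_done())
E
```

```text
59.53219950199127 0.013016511087273652 0.23253707093971196 159.77152234040776
the job is handed in; nothing more can be done
None
```

The job is handed in: the cell is in the trough, the drawer is pushed to its hard stop, and the gripper is holding the knob at about the third click (74° commanded; the camera view is consistent with 72°), though I haven't seen the judge's verdict.

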